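Close the roaster's control box and snap its clip down

ROBOT

A 6-joint arm with a two-finger parallel gripper is mounted at the origin on the work surface. World frame = base frame: x ahead of the robot, y to its left, z up, the work surface at z = 0. Lengths are in m, angles in rad, forces in N, time in s.
With the tool pointing down it reaches from about 0.35 to 0.8 m from the base axis. Payload 7.3 kg.
Tool frame: the origin (TCP) lies between the finger pads; the fingertips stand 25 mm ahead of it and the grasp point (between the pads) lies 6 mm ahead of it (r.tip_extent is the distance from the TCP to the fingertips, in m); z points along the fingers, y is the line along which they close (so a half turn about z gives the same grasp; the last joint's range is limited). The gripper opens to 85 mm and grips with 20 to 120 N. Pads are 22 mm wide; open, the fingers measure 114 mm over their backs; the gripper's body (76 mm by 85 mm) begins 54 mm behind the grasp point. The pads swing forward as they close: fully open they stand 13 mm farther back than shut.
Start: joints at [1.148, 0.342, 1.524, -0, 1.275, -0.146], TCP at [0.143, 0.505, 0.235] pointing down, gripper open.
Joint ranges: [-2.53, 2.53], [-0.77, 2.02], [0.04, 2.7], [-1, 4.14], [0.28, 2.66], [-3.11, 3.11]. Speed limits (rad/s): [2.57, 2.57, 3.14, 3.14, 3.14, 3.14].

INTERFACE

Orientations are given as a unit quaternion [x, y, z, w].
In Python, from workcell import r, command_gripper, optics gives the robot as it stands. The module is installed in compiled form; this text tells all that it offers. Calls block until the motion is done:
- r.reach(position, orientation): joint-space move of the TCP to a pose.
- r.move_straight(position, orientation=None, speed=0.15, max_force=None): straight line of the TCP; orientation=None keeps the orientation; speed is the mean speed in m/s. With max_force (N) it stops when the force on the tool has changed by that much, and returns True; else False.
- r.movej(angles): joint-space move.
- command_gripper(opening, force=None): finger opening in m; force is the grip in N (None keeps the last); returns when the fingers have stopped.
- r.hold(seconds).
- r.solve_ik(position, orientation): joint angles nearest the present ones, or None.
- r.read_state(): the state.
- optics.get_image(name): name is "side" or "top" or "wrist"; returns (picture, depth): 420x560x3 uint8, red, green, blue; 420x560 float32, m along the optical axis (not along the pixel's ray), 0 where there is no reading.
- optics.camera_model(name): a dict with "K" (3x3 intrinsics, pixels), "R" (3x3) and "t" (3): a world point X has camera coordinates R X + t; the wrist camera has in their place "tool_from_camera" (4x4, takes a point from camera to tool coordinates, whose origin is the TCP and whose axes are the flange's). Camera axes: x right, y down, z forward; pixel columns grow to the right and rows downward; lengths in m; the calibration is good to about 2 mm. A picture is of the moment at which its call begins: read the wrist's pose just before it. camera_model takes no time and is no camera call.
A pose or a line that the arm cannot do raises r.PlanningError and nothing moves.
- r.finish_job(): hands the job in; it is judged then, once.
The state is a dict: "time_s": time; "joint_positions": joint angles; "dq": joint speeds; "tau": joint torques, N m; "eef_pos": TCP position; "eef_rot": TCP orientation; "contact_force": force on the tool from outside, world axes, zero at the start; "torque": the same for the moment, N m; "grip_width": finger opening in m; "grip_force": force on a finger pad.
Only numpy, scipy, OpenCV 4.12 (cv2) and the standard library are available. Lean on these libraries where they do the work, as an engineer would, in place of code of your own. Each camera call takes 0.05 s, during which the arm holds its last target. There are 200 camera calls.

TASK

Close up the coffee roaster's control box: first slide its flat metal cover along the rails until it is fully home over the open compartment, and only then press the clip bar at the cover's leading end straight down with the fingertips until it snaps in. Keep a steady, moderate push on the snapped clip and finish like that, still pressing it: do not lift off at the end. Leave the other things on the bench where they are.

Things in the scene. Friction and masses are not known exactly. Their poses are not given: they have to be found in the camera images.
- control_box: Black control box fixed to the bench, 120 mm (its x) by 240 mm (its y), top deck 60 mm above the bench; origin at the centre of its underside, z up. Its open compartment lies in the half towards its own +y end (about 98 mm along y by 92 mm along x, with terminals and fuses in it). Two aluminium rails run along y on its long edges and reach 70 mm above the bench. The cover slides on them: towards the box's +y it closes, towards -y it opens.
- cover (a joint): How far the cover is slid open, in m: 0 = fully home over the compartment (hard stop), growing as it slides towards the box's -y, 0.1 at most. It starts part-way open and stays where it is left (about 3 N of friction). The cover is an aluminium plate 104 mm (x) by 72 mm (y), 4 mm thick, its top 65 mm above the bench, with two arms that carry the clip bar ahead of it and complete the cover to 100 mm (y).
- cover_ridge (a point): Centre of the black upright ridge on top of the cover by which it is slid: 50 mm long across the slide (box x), 12 mm thick along the slide (box y), 26 mm tall, standing on the cover near its trailing (-y) end; this point is 78 mm above the bench, the ridge's top is 13 mm higher, the cover's surface 13 mm lower. It can be pinched across its thickness or pushed. Its axes are those of the box.
- clip_top (a point): Centre of the top face of the clip bar, the wide low flat black bar with a rubber pad on it, at the cover's leading (+y) end: 70 mm (box x) by 24 mm (box y), its pad 64 by 20 mm; it travels with the cover, 73 mm ahead of the ridge (towards box +y). This point is 87 mm above the bench when not pressed. The pad is elastic, about 8 N per mm and 3 mm at most, on top of the clip's own travel. Its axes are those of the box.
- clip (a joint): How far the clip bar itself is pressed down, in m: 0 = up, 0.0105 = its bottom stop. It is a snap fit, working only with the cover home: the resistance starts at about 1 N, rises to about 12 N at 2.5 mm of bar travel and then falls; from about 5 to 6 mm on the bar snaps down by itself to the bottom stop, where it stays. With the cover not home it merely springs back up.
- screwdriver: Screwdriver lying on the table beside the control box, about 170 mm long. To be left alone.
- bowl: White ceramic cupping bowl, 80 mm across, 50 mm tall, beside the control box; origin at the centre of its underside. To be left alone.
- timer: Small pale digital timer, 30 x 70 x 65 mm, standing on the table; origin at the centre of its underside. To be left alone.
- scoop: Steel bean scoop with a dark wooden handle, about 210 mm long overall, 35 mm tall, lying on the table; origin under the centre of its pan. To be left alone.
- tin: Steel can, 80 mm across, 120 mm tall, upright; origin at the centre of its underside. To be left alone.
- brush: Hand brush, about 200 mm long, lying on the table. To be left alone.
- gauge: Round pressure gauge lying on its back, 68 mm across, 29 mm thick, with a brass stub; origin at the centre of its underside. To be left alone.

How it is judged:
By the outcome, as a careful person would: the job done as asked, in the order asked, and still so for the second after the job is handed in, while the arm keeps its last pose, push and grip.
It also fails if it takes over 54 s, if anything falls off the work surface, if the arm or the gripper's body presses on something with over 40 N, if the wrist force passes 120 N, or if a joint passes its speed limit or range.

## Working session

There is one attempt and no reset: what is moved stays moved. The work goes in short steps, each a Python script; the robot and the scene stay as the last script left them, time stands still between calls to the robot, and variables do not carry over. Pictures are saved under pics/ and viewed, at most 10 in all, crops included, and the job is handed in when it is done.

```bash
mkdir -p pics
python3 - <<'E'
from workcell import r, command_gripper, optics
import cv2, numpy as np
for n in("top","side"):
    p,d=optics.get_image(n); cv2.imwrite(f"pics/{n}0.png",p[:,:,::-1]); np.savez(f"{n}0.npz",p=p,d=d,**optics.camera_model(n))
    print(n,optics.camera_model(n))
s=r.read_state(); print(s['time_s'],s['eef_pos'],s['eef_rot'],s['grip_width'],r.tip_extent)
E
```

```text
top {'K': array([[414.00774998,   0.        , 274.4398139 ],
       [  0.        , 414.00774998, 209.95141286],
       [  0.        ,   0.        ,   1.        ]]), 'R': array([[-0.02463182, -0.99966348, -0.0081368 ],
       [-0.98988626,  0.02552676, -0.13954778],
       [ 0.13970852,  0.00461719, -0.99018191]]), 't': array([0.02935218, 0.53912584, 1.25832571])}
side {'K': array([[463.03994467,   0.        , 285.74313065],
       [  0.        , 463.03994467, 205.71876683],
       [  0.        ,   0.        ,   1.        ]]), 'R': array([[ 0.87560252, -0.48300579, -0.00506259],
       [-0.26204662, -0.46618668, -0.84498612],
       [ 0.40577308,  0.74119861, -0.53476427]]), 't': array([-0.44524961,  0.19898072,  1.03642717])}
0.1 [0.14331902 0.50471208 0.23389955] [ 1.37950941e-01  9.90438830e-01 -6.55590602e-04 -1.81395212e-04] 0.08566777483632068 0.025
```

View pics/top0.png

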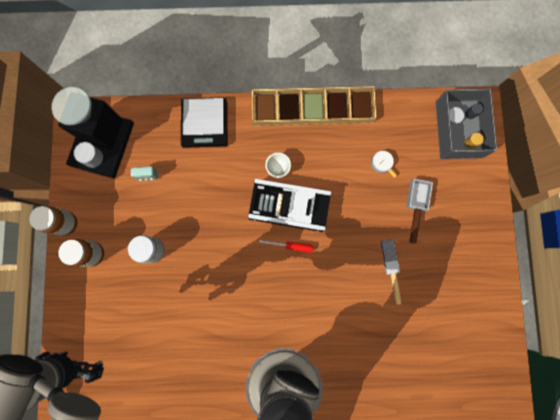

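View pics/side0.png

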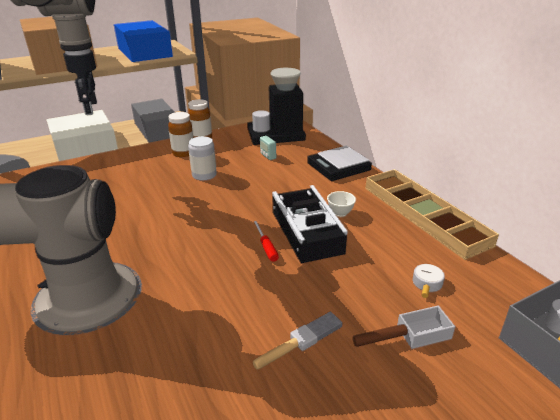

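```bash
cat > h.py <<'E'
import numpy as np
def cast(c,u,v,z):
    "pixel -> world point on plane z"
    R,t,K=c['R'],c['t'],c['K']; o=-R.T@t; d=R.T@np.linalg.solve(K,[u,v,1.])
    return o+d*(z-o[2])/d[2]
def proj(c,X):
    q=c['K']@(c['R']@np.asarray(X)+c['t']); return q[:2]/q[2]
E
python3 - <<'E'
import cv2,numpy as np
from h import *
t=np.load('top0.npz');s=np.load('side0.npz')
a=cv2.resize(t['p'][165:245,235:345],None,fx=7,fy=7,interpolation=cv2.INTER_CUBIC)
b=cv2.resize(s['p'][180:265,260:360],None,fx=7,fy=7,interpolation=cv2.INTER_CUBIC)
cv2.imwrite('pics/a.png',a[:,:,::-1]);cv2.imwrite('pics/b.png',b[:,:,::-1])
for u,v in [(256,179),(331,190),(326,232),(249,221)]: print(cast(t,u,v,.065))
E
```

```text
[0.63417465 0.07036565 0.065     ]
[ 0.59346646 -0.16018978  0.065     ]
[ 0.46418702 -0.13934901  0.065     ]
[0.50380106 0.09416347 0.065     ]
```

View pics/a.png

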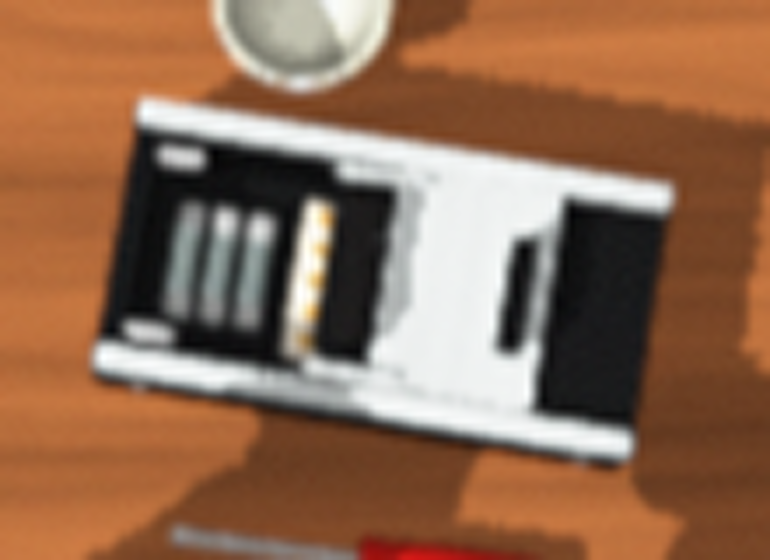

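View pics/b.png

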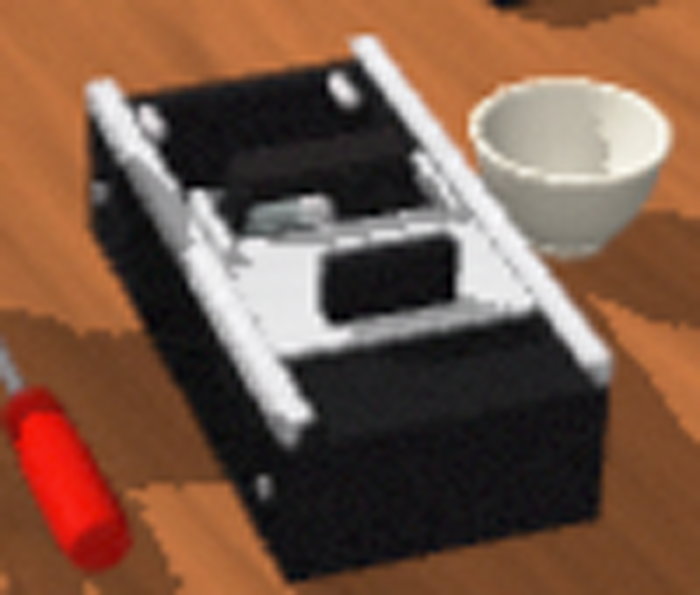

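Top view: box rails' outer corners are at about (254.7,179), (331.4,191.4), (325.3,229.6) and (248.3,218.5), and the ridge top is at about (309.3,207). The compartment is on the left (world +y), so the cover closes towards +y. The side view confirms the layout.

```bash
cat >> h.py <<'E'
c=np.load('top0.npz')
P=[cast(c,*q,.07)[:2] for q in [(254.7,179),(331.4,191.4),(325.3,229.6),(248.3,218.5)]]
yv=(P[0]+P[3]-P[1]-P[2])/2; L=np.linalg.norm(yv); yv=yv/L
xv=np.array([yv[1],-yv[0]]); C=sum(P)/4; W=(P[0]+P[1]-P[2]-P[3])@xv/2
th=np.arctan2(xv[1],xv[0])
ridge=cast(c,309.3,207.1,.091)[:2]
def quat(sgn): a=(th+sgn*np.pi/2)/2; return [np.cos(a),np.sin(a),0,0]
E
python3 - <<'E'
from workcell import r, command_gripper, optics
from h import *
import cv2
s=r.read_state()
print(C,L,W,np.degrees(th),ridge,'ridge in box',(ridge-C)@xv,(ridge-C)@yv)
for g in(1,-1): print(g,r.solve_ik([*(ridge-.045*yv),.2],quat(g)))
g=1 if (j:=r.solve_ik([*(ridge-.045*yv),.2],quat(1))) is not None and abs(j[5])<2.2 else -1
command_gripper(0.0)
r.reach([*(ridge-.045*yv),.2],quat(g))
s=r.read_state();print(g,s['time_s'],s['eef_pos'],s['eef_rot'],s['grip_width'],s['contact_force'])
p,d=optics.get_image('wrist');m=optics.camera_model('wrist');print(m)
np.savez('w.npz',p=p,d=d,pos=s['eef_pos'],rot=s['eef_rot'],**m)
cv2.imwrite('pics/w.png',p[:,:,::-1])
E
```

```text
[ 0.55083974 -0.03187953] 0.23755514730459626 0.121761658750443 -10.291731630946055 [ 0.53815015 -0.08933599] ridge in box -0.0022202400565750537 -0.05879915717096565
1 [-3.87112189e-01  4.10800869e-01  1.51835052e+00 -4.44089210e-16
  1.21244127e+00 -2.07487587e-01]
-1 [-3.87112189e-01  4.10800869e-01  1.51835052e+00 -4.44089210e-16
  1.21244127e+00  2.93410507e+00]
1 3.5083 [ 0.53027163 -0.13279793  0.20006617] [ 7.67255868e-01  6.41341113e-01  9.39775356e-05 -2.89895088e-05] 0.00015919692263226506 [ 0.43048969 -0.3748904  -0.54361608]
{'K': array([[325.38917766,   0.        , 274.34171889],
       [  0.        , 325.38917766, 206.7279453 ],
       [  0.        ,   0.        ,   1.        ]]), 'tool_from_camera': array([[-7.62292620e-04, -9.51767472e-01, -3.06819325e-01,
         7.80636329e-02],
       [ 9.99999706e-01, -7.01453530e-04, -3.08558604e-04,
        -5.73783199e-04],
       [ 7.84565433e-05, -3.06819470e-01,  9.51767727e-01,
        -1.38410246e-01],
       [ 0.00000000e+00,  0.00000000e+00,  0.00000000e+00,
         1.00000000e+00]])}
```

View pics/w.png

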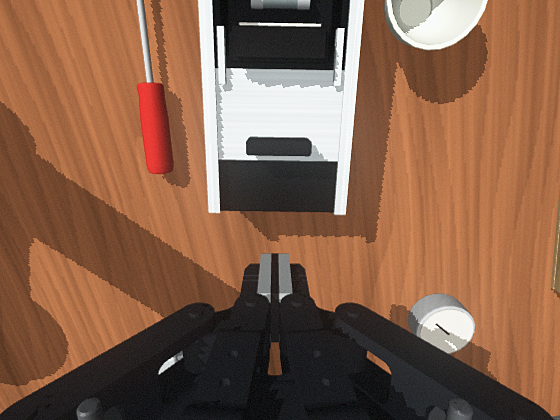

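Wrist view: the ridge top is centred at about (279,146), the rails run up the image, and the closed tips are at u≈275. So the tool is about 2 mm off laterally. I'll refine that and push.

```bash
cat >> h.py <<'E'
from scipy.spatial.transform import Rotation as Rt
def wcam(pos,rot,T,K):
    M=np.eye(4);M[:3,:3]=Rt.from_quat(rot).as_matrix();M[:3,3]=pos
    M=np.linalg.inv(M@T);return dict(R=M[:3,:3],t=M[:3,3],K=K)
E
python3 - <<'E'
from workcell import r, command_gripper, optics
from h import *
w=np.load('w.npz');cw=wcam(w['pos'],w['rot'],w['tool_from_camera'],w['K'])
B=lambda q:np.round([(q[:2]-C)@xv,(q[:2]-C)@yv],4)
for n,u,v,z in [('ridge',279,146,.091),('L0',200,2,.07),('L1',208,213,.07),('R0',366,2,.07),('R1',346,213,.07)]: print(n,B(cast(cw,u,v,z)))
R=cast(cw,279,146,.091)[:2]
p0=R-.05*yv
q=quat(1)
print('down',r.move_straight([*p0,.12],q), r.move_straight([*p0,.097],q,speed=.06,max_force=8))
f=lambda s:(np.round(s['contact_force'],2),B(s['eef_pos']),round(s['eef_pos'][2],4),round(s['time_s'],2))
print(f(r.read_state()))
pe=p0+.15*yv
for k in range(3):
    hit=r.move_straight([*pe,.097],q,speed=.04,max_force=18); s=r.read_state(); print(hit,f(s))
E
```

```text
ridge [ 0.0006 -0.0566]
L0 [-0.0565  0.0436]
L1 [-0.0607 -0.1172]
R0 [0.0631 0.0436]
R1 [ 0.0597 -0.1171]
down False False
(array([-0.36,  0.34, -0.54]), array([ 0.0005, -0.1066]), np.float64(0.0967), 4.78)
False (array([ 0.54, -0.09, -0.81]), array([0.0006, 0.0434]), np.float64(0.097), 8.68)
False (array([ 0.77,  0.59, -0.79]), array([0.0006, 0.0434]), np.float64(0.097), 8.93)
False (array([ 0.09,  0.3 , -0.38]), array([0.0007, 0.0434]), np.float64(0.097), 9.18)
```

Run:
```python
from workcell import r, optics
from h import *
import cv2
t,_=optics.get_image('top');s,_=optics.get_image('side')
a=cv2.resize(t[165:245,235:345],(550,400),interpolation=cv2.INTER_CUBIC)
b=cv2.resize(s[170:265,260:360],(421,400),interpolation=cv2.INTER_CUBIC)
cv2.imwrite('pics/c.png',cv2.resize(np.hstack([a,b]),(800,330))[:,:,::-1])
```

```text
(no output)
```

View pics/c.png

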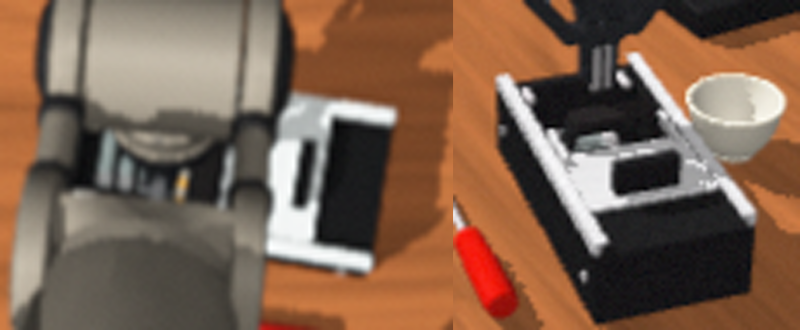

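The cover has not moved: the ridge is still at its starting pixel, and the fingers now stand beyond it. I'll check where the fingertips really are.

Run:
```python
from workcell import r, optics
from h import *
import cv2
s=r.read_state(); e=np.array(s['eef_pos']);print(e,s['eef_rot'],s['grip_width'])
sc=np.load('side0.npz')
for z in(.04,.06,.072,.085,.1,.12,.14): print(z,proj(sc,[*e[:2],z]))
for n,y in(('ridge now?',-.0566),): 
  for z in (.065,.091): print(n,proj(sc,[*(C+y*yv),z]))
i,d=optics.get_image('side'); np.savez('s1.npz',p=i,d=d)
cv2.imwrite('pics/d.png',cv2.resize(i[140:250,255:355],(700,600)if 0 else (545,600),interpolation=cv2.INTER_CUBIC)[:,:,::-1])
```

```text
[0.55921393 0.01073679 0.0969952 ] [ 7.67679865e-01  6.40833539e-01 -9.53706517e-06 -9.18838206e-06] -0.0001712421116358762
0.04 [300.19514034 210.77027293]
0.06 [300.28203801 204.49918235]
0.072 [300.33490035 200.68429856]
0.085 [300.39279244 196.50643541]
0.1 [300.46041231 191.6265536 ]
0.12 [300.55197008 185.01915982]
0.14 [300.64516479 178.29363487]
ridge now? [313.84975361 223.01375832]
ridge now? [314.13851375 214.31848498]
```

View pics/d.png

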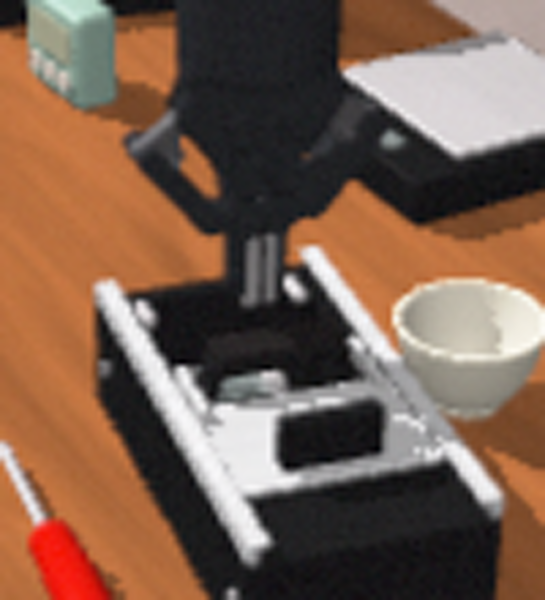

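Run:
```python
from h import *
w=np.load('w.npz');d=w['d'];K=w['K'];T=w['tool_from_camera']
v,u=np.mgrid[235:345:6,256:300:8]
z=d[v,u]; pc=np.stack([(u-K[0,2])*z/K[0,0],(v-K[1,2])*z/K[1,1],z,np.ones_like(z)],-1)
pt=pc@T.T
for i in range(len(v)): print(v[i,0],[tuple(np.round(1000*pt[i,j,:3]).astype(int)) for j in range(v.shape[1])])
```

```text
235 [(np.int64(-64), np.int64(-21), np.int64(200)), (np.int64(-65), np.int64(-12), np.int64(202)), (np.int64(-66), np.int64(-3), np.int64(203)), (np.int64(-65), np.int64(6), np.int64(201)), (np.int64(-65), np.int64(15), np.int64(201)), (np.int64(-65), np.int64(24), np.int64(201))]
241 [(np.int64(-73), np.int64(-22), np.int64(202)), (np.int64(-73), np.int64(-12), np.int64(202)), (np.int64(-73), np.int64(-3), np.int64(202)), (np.int64(-72), np.int64(6), np.int64(200)), (np.int64(78), np.int64(-1), np.int64(-138)), (np.int64(-72), np.int64(24), np.int64(200))]
247 [(np.int64(-79), np.int64(-22), np.int64(201)), (np.int64(-79), np.int64(-12), np.int64(199)), (np.int64(-79), np.int64(-3), np.int64(200)), (np.int64(-80), np.int64(6), np.int64(201)), (np.int64(-80), np.int64(15), np.int64(201)), (np.int64(-80), np.int64(24), np.int64(201))]
253 [(np.int64(-87), np.int64(-22), np.int64(201)), (np.int64(11), np.int64(-5), np.int64(0)), (np.int64(11), np.int64(-2), np.int64(0)), (np.int64(10), np.int64(2), np.int64(0)), (np.int64(10), np.int64(6), np.int64(1)), (np.int64(-87), np.int64(24), np
[... 3371 characters left out ...]
t64(-2), np.int64(-33)), (np.int64(1), np.int64(1), np.int64(-43)), (np.int64(16), np.int64(3), np.int64(-62)), (np.int64(16), np.int64(6), np.int64(-61))]
337 [(np.int64(17), np.int64(-6), np.int64(-64)), (np.int64(8), np.int64(-4), np.int64(-54)), (np.int64(-9), np.int64(-2), np.int64(-33)), (np.int64(-2), np.int64(1), np.int64(-42)), (np.int64(14), np.int64(3), np.int64(-62)), (np.int64(16), np.int64(5), np.int64(-64))]
343 [(np.int64(17), np.int64(-6), np.int64(-67)), (np.int64(-2), np.int64(-4), np.int64(-45)), (np.int64(-212), np.int64(-4), np.int64(201)), (np.int64(-5), np.int64(1), np.int64(-42)), (np.int64(13), np.int64(3), np.int64(-62)), (np.int64(17), np.int64(5), np.int64(-67))]
```

Wrist depth puts the fingertips only about 1 mm ahead of the reported TCP, not 25 mm. The table depth in the same image is correct. The tips therefore passed over the ridge at z≈0.096. I'll use this measured tip offset, keep a force guard on the descent, and retry the push.

```bash
cat >> h.py <<'E'
th=th-np.radians(.7); xv=np.array([np.cos(th),np.sin(th)]); yv=np.array([-xv[1],xv[0]])
_w=np.load('w.npz');cw=wcam(_w['pos'],_w['rot'],_w['tool_from_camera'],_w['K'])
RG=cast(cw,279,146,.091)[:2]
TIP=.001
def f(s):
    e=np.array(s['eef_pos']);d=e[:2]-RG
    return np.round(s['contact_force'],2),np.round([d@xv,d@yv,e[2]],4),round(s['time_s'],2)
E
python3 - <<'E'
from workcell import r
from h import *
q=quat(1);p0=RG-.04*yv
e=r.read_state()['eef_pos']
r.move_straight([e[0],e[1],.14]); r.move_straight([*p0,.14],q,speed=.2)
print('down hit',r.move_straight([*p0,.074+TIP],q,speed=.05,max_force=6),f(r.read_state()))
for k in range(2):
    hit=r.move_straight([*(p0+.15*yv),.074+TIP],q,speed=.04,max_force=15); print(hit,f(r.read_state()))
E
```

```text
down hit False (array([ 0.23, -0.08, -0.05]), array([ 0.0002, -0.04  ,  0.0754]), 12.06)
True (array([-1.23, -3.99,  2.4 ]), array([0.0001, 0.0644, 0.0749]), 14.45)
True (array([ 0.2 , -2.39,  2.19]), array([0.    , 0.0643, 0.0747]), 14.78)
```

Hard stop reached after about 81 mm of slide. I'll back off and check with the wrist camera.

Run:
```python
from workcell import r, optics
from h import *
import cv2
q=quat(1)
p=RG+.055*yv
r.move_straight([*p,.075],q,speed=.1); r.move_straight([*p,.2],q,speed=.2)
s=r.read_state();print(f(s))
p,d=optics.get_image('wrist');c=wcam(s['eef_pos'],s['eef_rot'],_w['tool_from_camera'],_w['K'])
cv2.imwrite('pics/w2.png',p[:,:,::-1]);np.savez('w2.npz',p=p,d=d,**c)
for a,b in((.0814,.091),(.1544,.087)): print(proj(c,[*(RG+a*yv),b]))
```

```text
(array([-0.47,  0.4 , -0.18]), array([-0.0007,  0.0552,  0.1989]), 15.81)Traceback (most recent call last):
  File "<stdin>", line 8, in <module>
NameError: name '_w' is not defined. Did you mean: 'cw'?
```

Run:
```python
from workcell import r, optics
from h import *
import h,cv2
s=r.read_state();m=optics.camera_model('wrist')
p,d=optics.get_image('wrist');c=wcam(s['eef_pos'],s['eef_rot'],m['tool_from_camera'],m['K'])
cv2.imwrite('pics/w2.png',p[:,:,::-1]);np.savez('w2.npz',p=p,d=d,**c)
for a,b in((.0814,.091),(.1544,.087)): print(proj(c,[*(RG+a*yv),b]))
```

```text
[276.74340166 172.73906975]
[276.87914371  70.54404661]
```

View pics/w2.png

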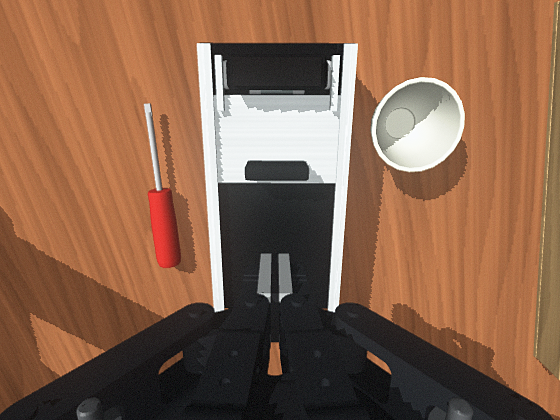

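The cover is home over the compartment. The ridge is at (277,170) and the clip bar is at about (277,73), which agrees with the predicted position. Now I'll press the clip.

Run:
```python
from workcell import r, optics
from h import *
q=quat(1); p=RG+.1535*yv
r.move_straight([*p,.2],q,speed=.2); r.move_straight([*p,.098],q,speed=.1)
r.hold(.2); f0=r.read_state()['contact_force'][2]; print(f(r.read_state()))
z=.092
while z>.070:
    r.move_straight([*p,z],q,speed=.02)
    s=r.read_state(); F=s['contact_force'][2]-f0
    print(round(z,4),round(s['eef_pos'][2],4),round(F,1),round(s['time_s'],1))
    if (z<.0785 and F>12) or F>22: break
    z-=.001
```

```text
(array([ 0.08, -0.34,  0.7 ]), array([0.0003, 0.1536, 0.0985]), 17.92)
0.092 0.0918 -0.4 18.4
0.091 0.091 -0.7 18.6
0.09 0.0901 0.6 18.9
0.089 0.0894 3.4 19.1
0.088 0.0886 5.6 19.4
0.087 0.0879 8.1 19.6
0.086 0.087 9.6 19.9
0.085 0.0861 10.0 20.1
0.084 0.0849 7.9 20.4
0.083 0.0831 -0.1 20.6
0.082 0.0814 0.3 20.9
0.081 0.0808 -0.1 21.1
0.08 0.0799 -0.7 21.4
0.079 0.0793 1.7 21.6
0.078 0.0787 5.9 21.9
0.077 0.0781 9.3 22.1
0.076 0.0776 13.0 22.4
```

Run:
```python
from workcell import r
from h import *
for _ in range(3): r.hold(.5); s=r.read_state(); print(f(s))
if 9<s['contact_force'][2]<22: r.finish_job(); print('done')
```

```text
(array([-3.52, -0.69, 12.99]), array([0.0002, 0.1536, 0.0776]), 22.87)
(array([-4.17, -0.16, 12.51]), array([0.0003, 0.1535, 0.0776]), 23.37)
(array([-3.13,  0.1 , 13.68]), array([0.0003, 0.1536, 0.0776]), 23.87)
the job is handed in; nothing more can be done
done
```

I slid the cover to its hard stop, then snapped the clip in, and handed the job in at about 24 s with a steady push of about 13 N on it; the first slide attempt passed over the ridge without touching anything, because the fingertips are really about 1 mm ahead of the reported TCP, not the stated 25 mm.

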